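# Shut the plate drawer and clamp the well plate with the inner knob

## Task

Push the press's open drawer, which carries a well plate, fully home. Then turn the small inner knob on top clockwise until the pressure foot bears firmly on the plate with about 12 newtons, that is about 30 degrees of turn after it first touches, and let go; never crush the plate, do not shift the larger outer knob around it, and leave the other things on the bench where they are.

Things in the scene. Friction and masses are not known exactly. Their poses are not given: they have to be found in the camera images.
- press: White bench-top plate press, fixed to the bench, its front (the drawer side) facing its own -x. Origin: underside of the base, straight below the knob axis; z up. Base 230 mm deep (x -100 to 130), 170 wide, 35 high; column behind (x above 80 mm).
- head: White overhanging head of the press, 190 mm deep (x -60 to 130 from the knob axis), 90 wide, underside 115 mm and top 160 mm above the bench; origin on the knob axis at its underside. It carries both knobs on top and, below, a steel pressure foot (disc 60 mm in diameter, 8 mm thick, on a rod) that hangs some 3 to 18 mm above the plate; how much differs every time and is not measured.
- plate: White 96-well plate, 127 mm (x) by 85 mm by 14.5 mm high, fast on the drawer; origin at the centre of its underside, top 59.5 mm above the bench. With the drawer home it is centred under the foot.
- tray (a joint): Drawer of the press (grey tray): 0 m = fully home against its stop, grows as it is pulled out towards the press's -x; starts 25 to 48 mm out. Sliding friction 4 N.
- tray_tab (a point): Top centre of the grey upright tab at the drawer's front: 10 mm thick (press x), 60 mm wide (y), standing 40 mm tall, from 45 to 85 mm above the bench. Pushing it along the press's +x shuts the drawer; when home it is 130 mm in front of the knob axis, 70 mm in front of the head.
- inner_top (a point): Top centre of the inner knob, 204 mm above the bench: upright round aluminium knob 27 mm in diameter, standing 28 mm proud of the outer knob.
- inner_knob (a joint): Inner knob angle, rad: 0 at start, grows clockwise from above (to 4), lowering the foot 10 mm per rad. Friction 0.26 N m while turning; stays where left. After 0.3 to 1.8 rad (differs every time) the foot touches; each further rad adds 22 N of clamping force and 0.22 N m of knob torque. A hand pausing on the knob feels that torque but little friction. Over 1.5 rad needs regrasping.
- outer_ring (a joint): Angle of the outer knob, rad, clockwise seen from above; it turns very easily (0.03 N m). Leave it as it is.
- outer_mark (a point): White index mark on the top face of the outer knob, 27 mm from the axis. The outer knob is a black round ring knob 62 mm in diameter and 16 mm high on the head, its top 176 mm above the bench.
- spare_plates: Bystander: stack of four well plates, 85 x 127 x 58 mm. Origin under its centre.
- reagent_bottle: Bystander: glass bottle, 60 mm in diameter, 130 high.
- tube_rack: Bystander: white tube rack 70 x 120 x 35 mm.
- mouse: Bystander: black computer mouse, 60 mm across, 32 high.
- tip_box: Bystander: white open tip box, 80 x 120 x 55 mm.
- sample_jar: Bystander: small jar, 44 mm in diameter, 60 high.
- tape_roll: Bystander: roll of paper tape, 70 mm in diameter, 18 high.

How it is judged:
On the way, in this order (a step that is already met when the one before it is completed fails the run):
1. the drawer is fully home, before the plate is clamped (value of joint tray below 0.003 m and contact force between head and plate below 1 N), for 0.2 s.
2. the foot bears on the plate (contact force between head and plate above 5 N), for 0.2 s.
At the end, for the whole second after the job is handed in: The drawer is within 4 mm of fully home, the foot bears on the plate with 5 to 20 N, the inner knob is at rest and let go; the outer knob's mark is within 4 mm and every bystander within 15 mm of where it started (value of joint tray below 0.004 m and contact force between head and plate between 5 and 20 N and velocity of joint inner_knob between -0.05 and 0.05 rad/s and distance of outer_mark from where it was at the start of the episode below 0.004 m and distance of each of spare_plates, reagent_bottle, tube_rack, mouse, tip_box, sample_jar, tape_roll from where it was at the start of the episode below 0.015 m); the robot touches nothing.
It fails at once if the plate is crushed (foot force above 25 N) (contact force between head and plate above 25 N).
It fails at once if the outer knob is turned: its mark has moved more than 4 mm (about 8 degrees) (distance of outer_mark from where it was at the start of the episode above 0.004 m).
It fails at once if a bystander is shifted by more than 15 mm (distance of any of spare_plates, reagent_bottle, tube_rack, mouse, tip_box, sample_jar, tape_roll from where it was at the start of the episode above 0.015 m).
It also fails if it takes over 72 s, if anything falls off the work surface, if the arm or the gripper's body presses on something with over 40 N, if the wrist force passes 120 N, or if a joint passes its speed limit or range.

## Robot

A 7-joint arm with a two-finger parallel gripper is mounted at the origin on the work surface. World frame = base frame: x ahead of the robot, y to its left, z up, the work surface at z = 0. Lengths are in m, angles in rad, forces in N, time in s.
With the tool pointing down it reaches from about 0.425 to 0.875 m from the base axis. Payload 4.7 kg.
Tool frame: the origin (TCP) lies on the centre line of the jaws, within the pads' length; the fingertips stand 22 mm ahead of it and the grasp point (between the pads) lies 3 mm ahead of it (ctrl.tcp_to_tips is the z of the fingertips in the tool frame, in m); z points along the fingers, y is the direction in which the jaws open and shut (so a half turn about z gives the same grasp; the last joint's range is limited). The gripper opens to 87 mm and grips with 3 to 60 N. Pads are 19 mm wide; open, the fingers measure 117 mm over their backs; the gripper's body (75 mm by 190 mm) begins 51 mm behind the grasp point.
Start: joints at [1.283, 0.321, -0.07, 1.45, 0.023, 1.371, -0.057], TCP at [0.193, -0.621, 0.245] pointing down, gripper open.
Joint ranges: [-2.86, 2.86], [-0.3, 2.09], [-1.38, 1.24], [0.06, 2.45], [-1.56, 4.7], [0.09, 2.05], [-2.69, 2.69]. Speed limits (rad/s): [2.57, 2.57, 3.14, 3.14, 3.14, 3.14, 3.14].

## Interface

Orientations are given as a rotation vector (axis times angle).
In Python, from bench import ctrl, cams gives the robot as it stands.
- The arm moves only by the tool move_arm, never from a script. Its argument "deltas" is a list of rows, each an object with "linear": the shift along the tool's x, y, z as a fraction of full scale, a list of three; "turn": the turn, a rotation vector about the tool's x, y, z as a fraction of full scale, a list of three; "claw": the closure, from 0 (fully open) to 1 (shut). In form: [{"linear": [tx, ty, tz], "turn": [wx, wy, wz], "claw": claw}, ...]. A call has 1 to 20 rows; each row shifts and turns the commanded pose from where the row before left it, along the tool's axes as they then stand; what a row does not reach is not made up. Full scale, the value 1, is 0.03 m for a shift and 4 degrees for a turn. A row lasts 1/12 s, in which the tool goes at most 41.7 mm and 7.16 degrees, less where a joint would pass 70% of its speed; a pose out of reach is approached as far as the arm can. A call with a number of a shift or a turn outside -1 to 1 is refused whole. A call with a gripper value outside its range is refused whole. The fingers move at their own pace and stop on an object; "grip_force" is the grip in N (left out, the last holds). Time passes only in rows, so rows that do not move let the fingers close. It gives the time, the measured TCP pose, the force and the opening at its end, in the units of the state.
- ctrl.get_state(): the state, without advancing time (a new reading comes with each control period).
- cams.get_image(name): name is "scene" or "top" or "wrist"; returns a dict with "image" (400x640x3 uint8, red, green, blue), "K" (3x3 intrinsics, pixels), "k1" (the pictures are not rectified: a ray, as slopes to the right and down, at radius r is drawn at 1 + k1 r^2 times it, then the intrinsics apply), "world_from_camera" (4x4, takes a point from camera to world coordinates); the wrist camera has in their place "tool_from_camera" (4x4, takes a point from camera to tool coordinates, whose origin is the TCP and whose axes are the flange's). Camera axes: x right, y down, z forward; pixel columns grow to the right and rows downward; lengths in m; the calibration is good to about 2 mm. A picture is of the moment at which its call begins: read the wrist's pose just before it. There is no depth.
- ctrl.close_job(): hands the job in, once; it reports no verdict.
The state is a dict: "time": time; "joint_positions": joint angles; "qd": joint speeds; "joint_torque": joint torques, N m; "position": TCP position; "tool_rot": TCP orientation; "ft_force": force on the tool from outside, world axes, zero at the start; "torque": the same for the moment, N m; "grip_width": opening from 0.0 (shut) to 1.0 (fully open).
Only numpy, scipy, OpenCV 4.12 (cv2) and the standard library are available. Lean on these libraries where they do the work, as an engineer would, in place of code of your own. Each camera call takes 0.05 s, during which the arm holds its last target. There are 200 camera calls.

## Working session

There is one attempt and no reset: what is moved stays moved. The work goes in short steps, Python scripts to look and compute and a tool call to move; the robot and the scene stay as the last step left them, time stands still between calls to the robot, and variables do not carry over. Pictures are saved under pics/ and viewed, about 8 in all and at most 12, crops included, and the job is handed in when it is done.

Besides the shell and the picture viewer there is one more tool, called after ">>>" in YAML: its name, and indented under it one key for each argument. move_arm: Moves the arm, as the interface text tells. Shift numbers are shares of 0.03 m and turn numbers shares of 4 degrees, none past 1 either way. Its arguments: {"type":"object","properties":{"deltas":{"type":"array"},"grip_force":{"type":"number"}},"required":["deltas"]}

```bash
mkdir -p pics; cat > h.py <<'E'
import numpy as np, cv2
from bench import ctrl, cams
from scipy.spatial.transform import Rotation as R
def ray(d,uv,T):
    K=np.array(d["K"]);x=(uv[0]-K[0,2])/K[0,0];y=(uv[1]-K[1,2])/K[1,1]
    a,b=x,y
    for _ in range(20):
        s=1+d["k1"]*(a*a+b*b);a,b=x/s,y/s
    T=np.array(T);return T[:3,3],T[:3,:3]@np.array([a,b,1])
def onz(d,uv,z,T=None):
    o,v=ray(d,uv,d["world_from_camera"] if T is None else T);return o+v*(z-o[2])/v[2]
def proj(d,p,T=None):
    T=np.linalg.inv(np.array(d["world_from_camera"] if T is None else T));c=T[:3,:3]@p+T[:3,3]
    a=c[:2]/c[2];a=a*(1+d["k1"]*(a@a));K=np.array(d["K"]);return K[0,0]*a[0]+K[0,2],K[1,1]*a[1]+K[1,2]
def toolT(s):
    T=np.eye(4);T[:3,:3]=R.from_rotvec(s["tool_rot"]).as_matrix();T[:3,3]=s["position"];return T
def wT(s,d): return toolT(s)@np.array(d["tool_from_camera"])
E
python3 - <<'E'
from h import *
s=ctrl.get_state();print(s)
for n in("top","scene"):
    d=cams.get_image(n);cv2.imwrite(f"pics/{n}0.png",d["image"][:,:,::-1]);print(n,np.round(d.get("world_from_camera"),3).tolist(),d["k1"],d["K"])
print(ctrl.tcp_to_tips)
E
```

```text
{'time': 0.0, 'joint_positions': array([ 1.28306841,  0.32186451, -0.07007343,  1.45166756,  0.02260661,
        1.37079423, -0.05692268]), 'qd': array([-0.00028516, -0.00085568,  0.00095655,  0.00054147,  0.0015367 ,
        0.00137189,  0.00120622]), 'joint_torque': array([ 3.74149386e-04, -4.91297150e+01, -4.03531976e-01, -3.12536681e+01,
       -6.37151767e-02,  4.38858045e-02,  1.98449525e-04]), 'position': array([ 0.19301727, -0.62014808,  0.24343816]), 'tool_rot': array([-3.10400203e+00, -4.72023488e-01,  6.25537476e-04]), 'ft_force': array([-0.32529396,  0.39178448,  0.04499096]), 'torque': array([-0.02759916,  0.04258245,  0.00602423]), 'grip_width': 1.0006812042185071}
top [[-0.005, -0.995, 0.096, 0.405], [-1.0, 0.005, -0.005, -0.043], [0.005, -0.096, -0.995, 1.346], [0.0, 0.0, 0.0, 1.0]] -0.05564750532681061 [[487.59522606   0.         329.87954919]
 [  0.         487.59522606 196.612622  ]
 [  0.           0.           1.        ]]
scene [[-0.808, 0.458, -0.37, 0.877], [0.589, 0.64, -0.494, 0.45], [0.01, -0.617, -0.787, 0.909], [0.0, 0.0, 0.0, 1.0]] -0.04182899231661509 [[407.95082323   0.         324.1449864 ]
 [  0.         407.95082323 196.94965066]
 [  0.           0.           1.        ]]
0.022
```

View pics/top0.png

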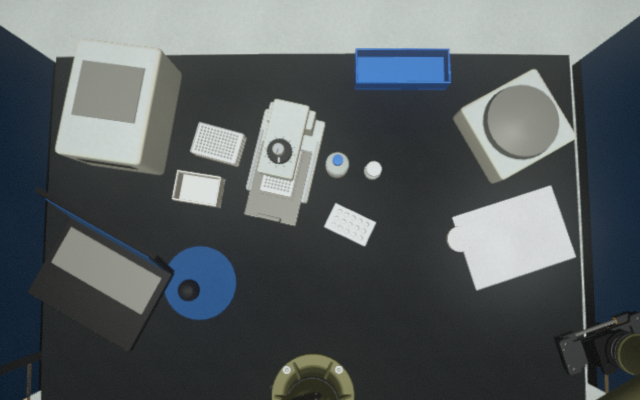

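View pics/scene0.png

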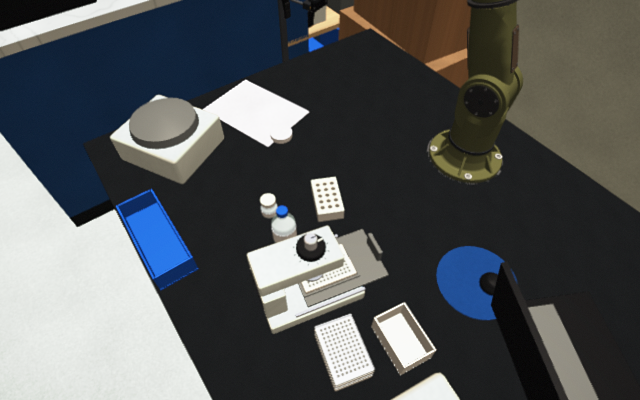

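Top view: the press with its knob at about (279,150), drawer front at about (271,218), bottle at (337,163), jar at (373,169), and tube rack at (350,225). The scene view agrees: knob at (311,243), tab at (375,244).

```bash
python3 - <<'E'
from h import *
d=cams.get_image("top");im=d["image"][:,:,::-1]
g=cv2.cvtColor(im,cv2.COLOR_BGR2GRAY)
# dark ring within head
m=(g<75).astype(np.uint8);n,l,st,c=cv2.connectedComponentsWithStats(m)
for i in range(1,n):
    if 20<st[i,4]<3000 and 230<c[i,0]<330 and 90<c[i,1]<230:print(st[i],c[i],onz(d,c[i],.176))
e=cv2.getStructuringElement(cv2.MORPH_ELLIPSE,(3,3))
for i in range(1,n):
    if 300<st[i,4]<1500 and 230<c[i,0]<330 and 90<c[i,1]<230:
        ct,_=cv2.findContours((l==i).astype(np.uint8),cv2.RETR_EXTERNAL,2);h=cv2.convexHull(max(ct,key=len))
        print("circ",cv2.minEnclosingCircle(h),cv2.fitEllipse(h))
        
c=cv2.resize(im[85:240,235:335],None,fx=5,fy=5,interpolation=cv2.INTER_CUBIC)[:, :]
cv2.imwrite("pics/c1.png",cv2.resize(c,(387,600)))
s=cams.get_image("scene");c=cv2.resize(s["image"][215:320,240:400,::-1],None,fx=2.5,fy=2.5,interpolation=cv2.INTER_CUBIC)
out=np.zeros((600,790,3),np.uint8);out[:,:387]=cv2.imread("pics/c1.png");out[:262,388:788]=c[:262,:400];cv2.imwrite("pics/c2.png",out)
E
```

```text
[280 151  11  12  32] [286.21875 157.75   ] [0.61308888 0.05615186 0.176     ]
```

View pics/c2.png

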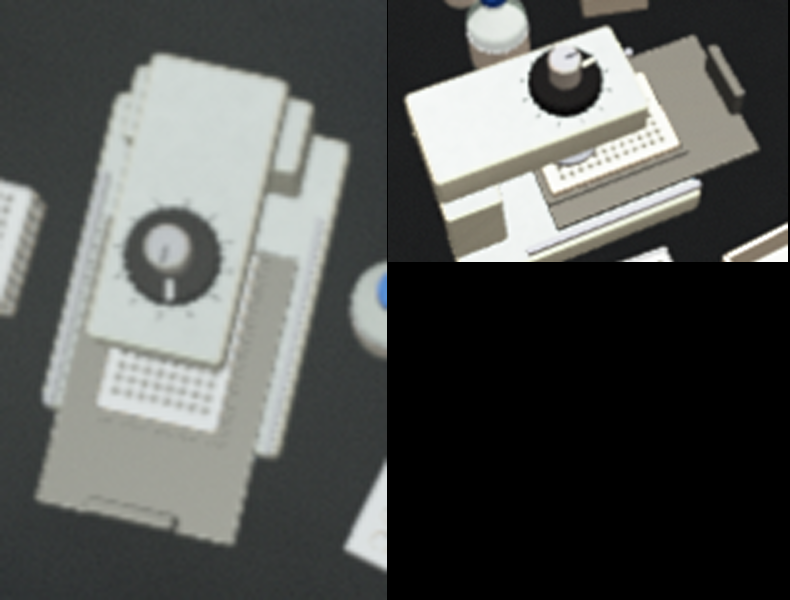

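The crop shows the ring centre at (279.3,151.1) and the inner knob top at (278.2,148.8). The head corners are (257.7,171.8), (292.4,178.8), (275.0,99.0) and (309.2,106.2), and the tab top is at about (269.4,216).

```bash
python3 - <<'E'
from h import *
d=cams.get_image("top")
print("ring",onz(d,(279.3,151.1),.176),"inner",onz(d,(278.2,148.8),.204))
c=[onz(d,p,.16)[:2] for p in((257.7,171.8),(292.4,178.8),(275.05,98.95),(309.2,106.2))]
for a,b in((0,1),(2,3),(0,2),(1,3)):
    v=c[b]-c[a];print(np.linalg.norm(v),np.degrees(np.arctan2(v[1],v[0])))
t=onz(d,(269.4,216.),.085);print("tab",t)
s=cams.get_image("scene")
print("scene ring",onz(s,(240+(566-388)/2.5,215+81/2.5),.176),"inner",onz(s,(240+(563-388)/2.5,215+52/2.5),.204),"tab",onz(s,(240+(728-388)/2.5,215+77/2.5),.085))
for h,p in((.13,(337,158)),(.06,(373,167)),(.035,(350,224))):print(onz(d,p,h))
st=ctrl.get_state();print(R.from_rotvec(st["tool_rot"]).as_matrix().round(3))
w=cams.get_image("wrist");print(np.round(w["tool_from_camera"],3),w["K"][0][0])
E
```

```text
ring [0.62958081 0.07307148 0.176     ] inner [0.62977781 0.07293884 0.204     ]
0.08720962696750534 -101.76745475717945
0.08742877934849262 -102.60290358551157
0.18825384418734067 -12.70405515439821
0.18698280418104085 -12.774737028546337
tab [0.47673763 0.10693168 0.085     ]
scene ring [0.63349712 0.08265174 0.176     ] inner [0.62906404 0.07275962 0.204     ] tab [0.47709482 0.12239052 0.085     ]
[ 0.62000235 -0.06822664  0.13      ]
[ 0.60764757 -0.16558885  0.06      ]
[ 0.45698733 -0.10392889  0.035     ]
[[ 0.955  0.297 -0.   ]
 [ 0.297 -0.955  0.001]
 [-0.    -0.001 -1.   ]]
[[-0.001 -0.968 -0.252  0.068]
 [ 1.    -0.001  0.     0.001]
 [-0.    -0.252  0.968 -0.141]
 [ 0.     0.     0.     1.   ]] 324.7866823846496
```

>>> move_arm:
  deltas:
    - {"linear":[0.75,-0.68,0],"turn":[0,0,0],"claw":1}
    - {"linear":[0.75,-0.68,0],"turn":[0,0,0],"claw":1}
    - {"linear":[0.75,-0.68,0],"turn":[0,0,0],"claw":1}
    - {"linear":[0.75,-0.68,0],"turn":[0,0,0],"claw":1}
    - {"linear":[0.75,-0.68,0],"turn":[0,0,0],"claw":1}
    - {"linear":[0.75,-0.68,0],"turn":[0,0,0],"claw":1}
    - {"linear":[0.75,-0.68,0],"turn":[0,0,0],"claw":1}
    - {"linear":[0.75,-0.68,0],"turn":[0,0,0],"claw":1}
    - {"linear":[0.75,-0.68,0],"turn":[0,0,0],"claw":1}
    - {"linear":[0.75,-0.68,0],"turn":[0,0,0],"claw":1}
    - {"linear":[0.75,-0.68,0],"turn":[0,0,0],"claw":1}
    - {"linear":[0.75,-0.68,0],"turn":[0,0,0],"claw":1}
    - {"linear":[0.75,-0.68,0],"turn":[0,0,0],"claw":1}
    - {"linear":[0.75,-0.68,0],"turn":[0,0,0],"claw":1}
    - {"linear":[0.75,-0.68,0],"turn":[0,0,0],"claw":1}
    - {"linear":[0.75,-0.68,0],"turn":[0,0,0],"claw":1}
    - {"linear":[0,0,0],"turn":[0,0,1],"claw":1}
    - {"linear":[0,0,0],"turn":[0,0,1],"claw":1}
    - {"linear":[0,0,0],"turn":[0,0,1],"claw":1}
    - {"linear":[0,0,0],"turn":[0,0,1],"claw":1}
  grip_force: 20

```text
time: 2.02
position: [0.44, -0.2017, 0.2447]
tool_rot: [3.141, 0.031, 0.0]
ft_force: [0.2, -0.1, -0.2]
grip_width: 0.007
```

>>> move_arm:
  deltas:
    - {"linear":[0,0,0],"turn":[0,0,1],"claw":1}
    - {"linear":[0,0,0],"turn":[0,0,1],"claw":1}
    - {"linear":[0,0,0],"turn":[0,0,1],"claw":1}
    - {"linear":[0,0,0],"turn":[0,0,0.43],"claw":1}
    - {"linear":[-0.18,-0.86,0],"turn":[0,0,0],"claw":1}
    - {"linear":[-0.18,-0.86,0],"turn":[0,0,0],"claw":1}
    - {"linear":[-0.18,-0.86,0],"turn":[0,0,0],"claw":1}
    - {"linear":[-0.18,-0.86,0],"turn":[0,0,0],"claw":1}
    - {"linear":[-0.18,-0.86,0],"turn":[0,0,0],"claw":1}
    - {"linear":[-0.18,-0.86,0],"turn":[0,0,0],"claw":1}
    - {"linear":[-0.18,-0.86,0],"turn":[0,0,0],"claw":1}
    - {"linear":[-0.18,-0.86,0],"turn":[0,0,0],"claw":1}
    - {"linear":[-0.18,-0.86,0],"turn":[0,0,0],"claw":1}
    - {"linear":[-0.18,-0.86,0],"turn":[0,0,0],"claw":1}
    - {"linear":[-0.18,-0.86,0],"turn":[0,0,0],"claw":1}
    - {"linear":[-0.18,-0.86,0],"turn":[0,0,0],"claw":1}
    - {"linear":[0,0,1],"turn":[0,0,0],"claw":1}
    - {"linear":[0,0,1],"turn":[0,0,0],"claw":1}
    - {"linear":[0,0,0],"turn":[0,0,0],"claw":1}

```text
time: 3.6
position: [0.4397, 0.1139, 0.1802]
tool_rot: [3.122, -0.338, -0.013]
ft_force: [-1.9, -0.7, -0.2]
grip_width: 0.007
```

```bash
python3 - <<'E'
from h import *
s=ctrl.get_state();d=cams.get_image("wrist");cv2.imwrite("pics/w1.png",d["image"][:,:,::-1])
T=wT(s,d);K=np.array([.630,.073]);px=np.array([.976,-.218])
print(s["position"],s["tool_rot"],[np.round(proj(d,np.r_[K+a*px,z],T),0) for a,z in((0,.204),(-.157,.085),(-.13,.085),(-.06,.16))])
E
```

```text
[0.43967618 0.11390905 0.18017223] [ 3.12151541 -0.33750361 -0.0126209 ] [array([ 320., -264.]), array([321., 161.]), array([321., 123.]), array([320., -33.])]
```

View pics/w1.png

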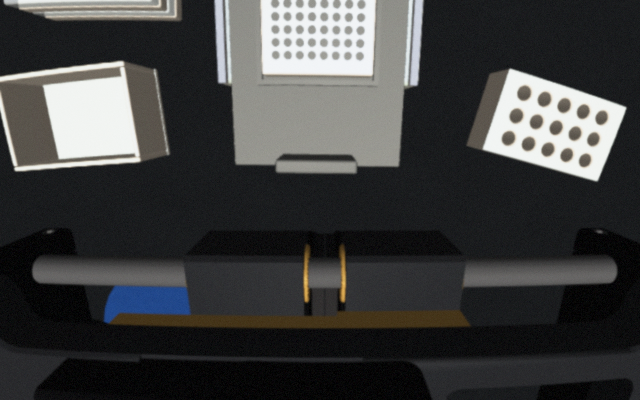

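The wrist view shows the tab top centred at (316,167), within a few pixels of the prediction, with the yaw aligned. I'll lower and push.

>>> move_arm:
  deltas:
    - {"linear":[0,0,0.9],"turn":[0,0,0],"claw":1}
    - {"linear":[0,0,0.9],"turn":[0,0,0],"claw":1}
    - {"linear":[0,0,0.9],"turn":[0,0,0],"claw":1}
    - {"linear":[0,0,0.7],"turn":[0,0,0],"claw":1}
    - {"linear":[0.3,0,0],"turn":[0,0,0],"claw":1}
    - {"linear":[0.3,0,0],"turn":[0,0,0],"claw":1}
    - {"linear":[0.2,0,0],"turn":[0,0,0],"claw":1}
    - {"linear":[0.2,0,0],"turn":[0,0,0],"claw":1}
    - {"linear":[0.2,0,0],"turn":[0,0,0],"claw":1}
    - {"linear":[0.1,0,0],"turn":[0,0,0],"claw":1}
    - {"linear":[0,0,0],"turn":[0,0,0],"claw":1}

```text
time: 4.57
position: [0.4833, 0.1055, 0.0835]
tool_rot: [-3.122, 0.341, -0.004]
ft_force: [-0.5, 0.2, 0.2]
grip_width: 0.005
```

>>> move_arm:
  deltas:
    - {"linear":[0.1,0,0],"turn":[0,0,0],"claw":1}
    - {"linear":[0.1,0,0],"turn":[0,0,0],"claw":1}

```text
time: 4.73
position: [0.4875, 0.105, 0.0831]
tool_rot: [3.123, -0.339, 0.001]
ft_force: [-4.7, 0.8, 2.2]
grip_width: 0.008
```

```bash
python3 - <<'E'
from h import *
s=ctrl.get_state();d=cams.get_image("wrist");cv2.imwrite("pics/w2.png",d["image"][:,:,::-1])
T=wT(s,d);K=np.array([.630,.073]);px=np.array([.976,-.218])
print(s["position"],s["ft_force"],[np.round(proj(d,np.r_[K+a*px,z],T),0) for a,z in((0,.204),(-.157,.085),(-.13,.085),(-.06,.16))])
E
```

```text
[0.48746029 0.10499624 0.08314968] [-4.65964904  0.84666231  2.15590653] [array([1.18514805e+08, 5.71768238e+10]), array([323., 290.]), array([323., 237.]), array([322.,  20.])]
```

View pics/w2.png

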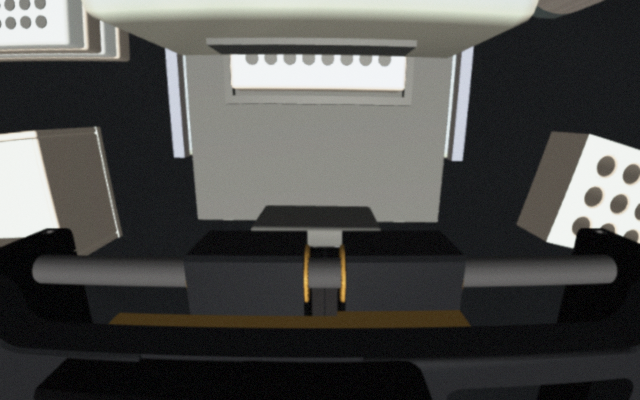

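The fingers are on the tab and the force is about 4.7 N, which is sliding friction. I'll keep pushing in small steps until the stop.

>>> move_arm:
  deltas:
    - {"linear":[0.1,0,0],"turn":[0,0,0],"claw":1}
    - {"linear":[0.1,0,0],"turn":[0,0,0],"claw":1}
    - {"linear":[0,0,0],"turn":[0,0,0],"claw":1}

```text
time: 5.03
position: [0.4888, 0.1049, 0.0823]
tool_rot: [3.122, -0.338, -0.015]
ft_force: [-15.8, 0.9, 11.9]
grip_width: 0.002
```

>>> move_arm:
  deltas:
    - {"linear":[0.1,0,0],"turn":[0,0,0],"claw":1}
    - {"linear":[0.1,0,0],"turn":[0,0,0],"claw":1}

```text
time: 5.2
position: [0.4891, 0.1049, 0.0818]
tool_rot: [3.12, -0.336, -0.033]
ft_force: [-36.3, 4.9, 28.5]
grip_width: 0.005
```

The position stopped changing at tab x = -0.130 from the axis while the force rose to 36 N, so the drawer is home. I'll back off, rise, open and look at the knob.

>>> move_arm:
  deltas:
    - {"linear":[-0.6,0,0],"turn":[0,0,0],"claw":1}
    - {"linear":[-1,0,0],"turn":[0,0,0],"claw":1}
    - {"linear":[0,0,-1],"turn":[0,0,0],"claw":1}
    - {"linear":[0,0,-1],"turn":[0,0,0],"claw":1}
    - {"linear":[0,0,-1],"turn":[0,0,0],"claw":0}
    - {"linear":[0,0,-1],"turn":[0,0,0],"claw":0}
    - {"linear":[0,0,-1],"turn":[0,0,0],"claw":0}
    - {"linear":[0,0,-1],"turn":[0,0,0],"claw":0}
    - {"linear":[0,0,-1],"turn":[0,0,0],"claw":0}
    - {"linear":[1,0,0],"turn":[0,0,0],"claw":0}
    - {"linear":[1,0,0],"turn":[0,0,0],"claw":0}
    - {"linear":[1,0,0],"turn":[0,0,0],"claw":0}
    - {"linear":[0,0,0],"turn":[0,0,0],"claw":0}
    - {"linear":[0,0,0],"turn":[0,0,0],"claw":0}

```text
time: 6.37
position: [0.5417, 0.0924, 0.2918]
tool_rot: [-3.12, 0.342, 0.0]
ft_force: [-0.6, 0.4, 0.4]
grip_width: 0.678
```

```bash
python3 - <<'E'
from h import *
s=ctrl.get_state();d=cams.get_image("wrist");cv2.imwrite("pics/w3.png",d["image"][:,:,::-1])
T=wT(s,d);K=np.array([.630,.073]);px=np.array([.976,-.218])
print(s["position"],s["tool_rot"],s["joint_positions"],s["ft_force"],s["grip_width"],[np.round(proj(d,np.r_[K+a*px,z],T),0) for a,z in((0,.204),(0,.176))])
t=cams.get_image("top");cv2.imwrite("pics/t3.png",t["image"][:,:,::-1])
E
```

```text
[0.54172244 0.0923968  0.2917872 ] [-3.12002986e+00  3.41680550e-01  3.28987084e-04] [ 0.57495091  0.16229719 -0.87591229  1.60696184  0.12289873  1.43026909
 -2.10058044] [-0.60779158  0.35309925  0.37167229] 0.6782022287397999 [array([323.,  85.]), array([323.,  89.])]
```

View pics/w3.png

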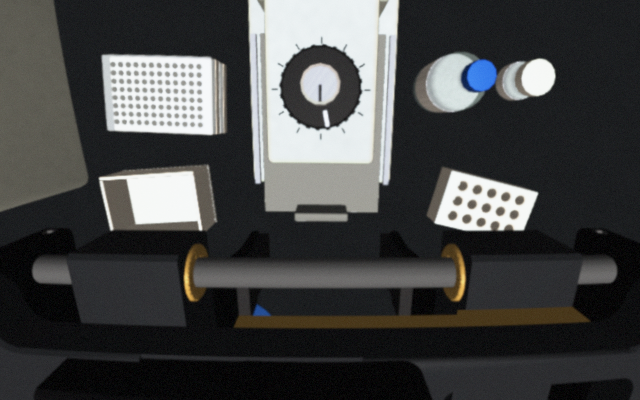

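The wrist view shows the inner knob top at (320,85) against a predicted (323,85), and the tab now sits right at the drawer-home spot. I'll move over the knob and unwind the wrist counter-clockwise for turning room.

>>> move_arm:
  deltas:
    - {"linear":[1,0,0],"turn":[0,0,-1],"claw":0}
    - {"linear":[1,0.07,0],"turn":[0,0,-1],"claw":0}
    - {"linear":[0.97,0.14,0],"turn":[0,0,-1],"claw":0}
    - {"linear":[0,0,0],"turn":[0,0,-1],"claw":0}
    - {"linear":[0,0,0],"turn":[0,0,-1],"claw":0}
    - {"linear":[0,0,0],"turn":[0,0,-1],"claw":0}
    - {"linear":[0,0,0],"turn":[0,0,-1],"claw":0}
    - {"linear":[0,0,0],"turn":[0,0,-1],"claw":0}
    - {"linear":[0,0,0],"turn":[0,0,-1],"claw":0}
    - {"linear":[0,0,0],"turn":[0,0,-1],"claw":0}
    - {"linear":[0,0,0],"turn":[0,0,-1],"claw":0}
    - {"linear":[0,0,0],"turn":[0,0,-1],"claw":0}
    - {"linear":[0,0,0],"turn":[0,0,-1],"claw":0}
    - {"linear":[0,0,0],"turn":[0,0,-1],"claw":0}
    - {"linear":[0,0,0],"turn":[0,0,-1],"claw":0}
    - {"linear":[0,0,0],"turn":[0,0,-1],"claw":0}
    - {"linear":[0,0,0],"turn":[0,0,-1],"claw":0}
    - {"linear":[0,0,0],"turn":[0,0,-1],"claw":0}

```text
time: 7.97
position: [0.6267, 0.0745, 0.2938]
tool_rot: [2.72, 1.566, 0.002]
ft_force: [-0.4, 0.8, 0.1]
grip_width: 1.002
```

>>> move_arm:
  deltas:
    - {"linear":[0,0,0],"turn":[0,0,-1],"claw":0}
    - {"linear":[0,0,0],"turn":[0,0,-1],"claw":0}
    - {"linear":[0,0,0],"turn":[0,0,-1],"claw":0}
    - {"linear":[0,0,0],"turn":[0,0,-1],"claw":0}
    - {"linear":[0,0,0],"turn":[0,0,-1],"claw":0}
    - {"linear":[0,0,0],"turn":[0,0,-1],"claw":0}
    - {"linear":[0,0,0],"turn":[0,0,-1],"claw":0}
    - {"linear":[0,0,0],"turn":[0,0,-1],"claw":0}
    - {"linear":[0,0,0],"turn":[0,0,-1],"claw":0}
    - {"linear":[0,0,0],"turn":[0,0,-1],"claw":0}
    - {"linear":[0,0,0],"turn":[0,0,-1],"claw":0}
    - {"linear":[0,0,0],"turn":[0,0,-1],"claw":0}
    - {"linear":[0,0,0],"turn":[0,0,-1],"claw":0}
    - {"linear":[0,0,0],"turn":[0,0,-1],"claw":0}
    - {"linear":[0,0,0],"turn":[0,0,-1],"claw":0}
    - {"linear":[0,0,0],"turn":[0,0,-1],"claw":0}
    - {"linear":[0,0,0],"turn":[0,0,-1],"claw":0}
    - {"linear":[0,0,0],"turn":[0,0,-1],"claw":0}
    - {"linear":[0,0,0],"turn":[0,0,0],"claw":0}

```text
time: 9.55
position: [0.6267, 0.0744, 0.2936]
tool_rot: [1.283, 2.865, -0.001]
ft_force: [-0.3, 0.7, 0.3]
grip_width: 1.002
```

```bash
python3 - <<'E'
from h import *
s=ctrl.get_state();M=toolT(s)[:3,:3]
d=np.array([.6302,.074,.204])-s["position"]
print(s["time"],s["position"],s["joint_positions"].round(3),"need tool/0.03:",(M.T@d/.03).round(3),s["grip_width"]);print(M.round(3),s["torque"])
E
```

```text
9.55 [0.62672682 0.0744376  0.29355346] [ 0.717  0.565 -1.296  1.398  0.544  1.572  0.198] need tool/0.03: [-0.08   0.075  2.985] 1.0020611518873024
[[-0.666  0.746  0.002]
 [ 0.746  0.666 -0.002]
 [-0.003  0.    -1.   ]] [ 0.02868964 -0.09631048 -0.02247798]
```

>>> move_arm:
  deltas:
    - {"linear":[-0.08,0.075,1],"turn":[0,0,0],"claw":0}
    - {"linear":[0,0,0.9],"turn":[0,0,0],"claw":0}
    - {"linear":[0,0,0],"turn":[0,0,0],"claw":0}
    - {"linear":[0,0,0],"turn":[0,0,0],"claw":0}

```text
time: 9.88
position: [0.6297, 0.0731, 0.2353]
tool_rot: [-1.289, -2.864, 0.003]
ft_force: [0.6, 0.3, 0.3]
grip_width: 1.0
```

```bash
python3 - <<'E'
from h import *
s=ctrl.get_state();d=cams.get_image("wrist");cv2.imwrite("pics/w4.png",d["image"][:,:,::-1])
T=wT(s,d);M=toolT(s)
print(s["position"],s["torque"],[np.round(proj(d,np.array([.6302,.074,z]),T),0) for z in(.204,.176)],[np.round(proj(d,(M@[0,0,a,1])[:3],T),0) for a in (.022,0)])
E
```

```text
[0.62969266 0.0731428  0.23531992] [-0.01067896 -0.12587627 -0.0215821 ] [array([327., 242.]), array([327., 226.])] [array([325., 249.]), array([326., 267.])]
```

View pics/w4.png

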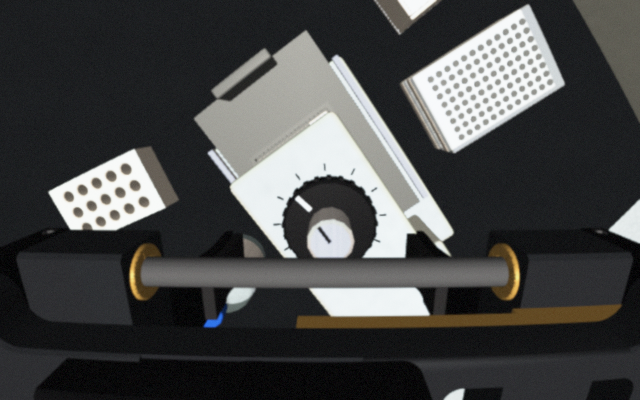

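The knob top is at about (331,238) and the jaw midline is at about (326,243), so I'll shift about 2 mm in x and y, then lower.

>>> move_arm:
  deltas:
    - {"linear":[0.06,0.08,0.5],"turn":[0,0,0],"claw":0}
    - {"linear":[0,0,0.5],"turn":[0,0,0],"claw":0}
    - {"linear":[0,0,0],"turn":[0,0,0],"claw":0}
    - {"linear":[0,0,0],"turn":[0,0,0],"claw":0}

```text
time: 10.27
position: [0.6307, 0.0761, 0.2047]
tool_rot: [-1.288, -2.864, 0.002]
ft_force: [0.5, -0.5, -0.7]
grip_width: 0.996
```

>>> move_arm:
  deltas:
    - {"linear":[0,0,0],"turn":[0,0,0],"claw":1}
    - {"linear":[0,0,0],"turn":[0,0,0],"claw":1}
    - {"linear":[0,0,0],"turn":[0,0,0],"claw":1}
    - {"linear":[0,0,0],"turn":[0,0,0],"claw":1}
    - {"linear":[0,0,0],"turn":[0,0,0],"claw":1}
    - {"linear":[0,0,0],"turn":[0,0,0],"claw":1}
    - {"linear":[0,0,0],"turn":[0,0,0],"claw":1}
    - {"linear":[0,0,0],"turn":[0,0,0],"claw":1}
    - {"linear":[0,0,0],"turn":[0,0,0],"claw":1}
    - {"linear":[0,0,0],"turn":[0,0,0],"claw":1}
  grip_force: 55

```text
time: 11.1
position: [0.6311, 0.0763, 0.2055]
tool_rot: [1.288, 2.865, -0.0]
ft_force: [0.0, -0.3, -0.4]
grip_width: 0.321
```

```bash
cat > r.py <<'E'
from h import *
s=ctrl.get_state();M=toolT(s)[:3,:3]
print(round(s["time"],2),s["position"].round(4),"yaw",round(np.degrees(np.arctan2(M[1,0],M[0,0])),2),"F",s["ft_force"].round(2),"T",s["torque"].round(3),"j7",s["joint_positions"].round(3),"w",round(s["grip_width"],3))
E
python3 r.py
```

```text
11.1 [0.6311 0.0763 0.2055] yaw 131.57 F [ 0.   -0.35 -0.43] T [-0.003 -0.116  0.021] j7 [ 0.705  0.626 -1.25   1.512  0.596  1.433  0.156] w 0.321
```

>>> move_arm:
  deltas:
    - {"linear":[0,0,0],"turn":[0,0,0],"claw":1}
    - {"linear":[0,0,0],"turn":[0,0,1],"claw":1}
    - {"linear":[0,0,0],"turn":[0,0,1],"claw":1}
    - {"linear":[0,0,0],"turn":[0,0,1],"claw":1}
    - {"linear":[0,0,0],"turn":[0,0,1],"claw":1}

```text
time: 11.52
position: [0.6315, 0.0765, 0.2055]
tool_rot: [1.678, 2.655, 0.001]
ft_force: [1.2, 0.2, 0.7]
grip_width: 0.295
```

```bash
python3 r.py
```

```text
11.52 [0.6315 0.0765 0.2055] yaw 115.42 F [1.18 0.15 0.7 ] T [ 0.136 -0.432  0.253] j7 [ 0.681  0.591 -1.195  1.513  0.553  1.413 -0.098] w 0.295
```

>>> move_arm:
  deltas:
    - {"linear":[0,0,0],"turn":[0,0,0],"claw":1}
    - {"linear":[0,0,0],"turn":[0,0,0],"claw":1}
    - {"linear":[0,0,0],"turn":[0,0,0],"claw":1}

```text
time: 11.77
position: [0.6314, 0.0765, 0.2055]
tool_rot: [1.672, 2.659, 0.001]
ft_force: [1.9, 1.1, -0.4]
grip_width: 0.293
```

```bash
python3 r.py
```

```text
11.77 [0.6314 0.0765 0.2055] yaw 115.67 F [ 1.86  1.11 -0.38] T [ 0.233 -0.602 -0.053] j7 [ 0.682  0.592 -1.195  1.512  0.553  1.413 -0.094] w 0.293
```

Paused torque is about 0 (friction 0.25 while turning) and the grip holds. I'll continue in 12° steps with paused readings.

>>> move_arm:
  deltas:
    - {"linear":[0,0,0],"turn":[0,0,1],"claw":1}
    - {"linear":[0,0,0],"turn":[0,0,1],"claw":1}
    - {"linear":[0,0,0],"turn":[0,0,1],"claw":1}
    - {"linear":[0,0,0],"turn":[0,0,0],"claw":1}
    - {"linear":[0,0,0],"turn":[0,0,0],"claw":1}
    - {"linear":[0,0,0],"turn":[0,0,0],"claw":1}
    - {"linear":[0,0,0],"turn":[0,0,0],"claw":1}

```text
time: 12.35
position: [0.6316, 0.0765, 0.2056]
tool_rot: [1.941, 2.47, 0.002]
ft_force: [4.1, 2.1, -2.7]
grip_width: 0.293
```

```bash
python3 r.py
```

```text
12.35 [0.6316 0.0765 0.2056] yaw 103.65 F [ 4.06  2.09 -2.72] T [ 0.433 -1.006  0.002] j7 [ 0.662  0.568 -1.154  1.513  0.522  1.4   -0.283] w 0.293
```

>>> move_arm:
  deltas:
    - {"linear":[0,0,0],"turn":[0,0,1],"claw":1}
    - {"linear":[0,0,0],"turn":[0,0,1],"claw":1}
    - {"linear":[0,0,0],"turn":[0,0,1],"claw":1}
    - {"linear":[0,0,0],"turn":[0,0,0],"claw":1}
    - {"linear":[0,0,0],"turn":[0,0,0],"claw":1}
    - {"linear":[0,0,0],"turn":[0,0,0],"claw":1}
    - {"linear":[0,0,0],"turn":[0,0,0],"claw":1}

```text
time: 12.93
position: [0.6317, 0.0765, 0.2055]
tool_rot: [2.189, 2.253, 0.002]
ft_force: [4.5, 1.7, -3.0]
grip_width: 0.296
```

```bash
python3 r.py
```

```text
12.93 [0.6317 0.0765 0.2055] yaw 91.64 F [ 4.46  1.67 -2.96] T [ 0.42  -1.137 -0.017] j7 [ 0.642  0.545 -1.112  1.513  0.492  1.388 -0.473] w 0.296
```

>>> move_arm:
  deltas:
    - {"linear":[0,0,0],"turn":[0,0,1],"claw":1}
    - {"linear":[0,0,0],"turn":[0,0,1],"claw":1}
    - {"linear":[0,0,0],"turn":[0,0,1],"claw":1}
    - {"linear":[0,0,0],"turn":[0,0,0],"claw":1}
    - {"linear":[0,0,0],"turn":[0,0,0],"claw":1}
    - {"linear":[0,0,0],"turn":[0,0,0],"claw":1}
    - {"linear":[0,0,0],"turn":[0,0,0],"claw":1}

```text
time: 13.52
position: [0.6319, 0.0765, 0.2055]
tool_rot: [2.413, 2.012, 0.003]
ft_force: [5.8, 1.5, -2.9]
grip_width: 0.291
```

```bash
python3 r.py
```

```text
13.52 [0.6319 0.0765 0.2055] yaw 79.65 F [ 5.77  1.45 -2.9 ] T [ 0.34  -1.208  0.043] j7 [ 0.619  0.524 -1.07   1.514  0.463  1.377 -0.664] w 0.291
```

>>> move_arm:
  deltas:
    - {"linear":[0,0,0],"turn":[0,0,1],"claw":1}
    - {"linear":[0,0,0],"turn":[0,0,1],"claw":1}
    - {"linear":[0,0,0],"turn":[0,0,1],"claw":1}
    - {"linear":[0,0,0],"turn":[0,0,0],"claw":1}
    - {"linear":[0,0,0],"turn":[0,0,0],"claw":1}
    - {"linear":[0,0,0],"turn":[0,0,0],"claw":1}
    - {"linear":[0,0,0],"turn":[0,0,0],"claw":1}

```text
time: 14.1
position: [0.632, 0.0764, 0.2055]
tool_rot: [2.609, 1.748, 0.003]
ft_force: [5.7, 1.8, -3.4]
grip_width: 0.294
```

```bash
python3 r.py
```

```text
14.1 [0.632  0.0764 0.2055] yaw 67.65 F [ 5.69  1.82 -3.41] T [ 0.311 -1.342  0.072] j7 [ 0.596  0.504 -1.029  1.515  0.436  1.368 -0.855] w 0.294
```

Torque is starting to rise, so I'll average several paused readings.

>>> move_arm:
  deltas:
    - {"linear":[0,0,0],"turn":[0,0,0],"claw":1}

```text
time: 14.18
position: [0.632, 0.0765, 0.2055]
tool_rot: [2.61, 1.748, 0.003]
ft_force: [5.1, 2.3, -3.9]
grip_width: 0.295
```

```bash
cat > a.py <<'E'
from h import *
L=[]
for i in range(8):
    d=cams.get_image("scene");L.append(ctrl.get_state()["torque"][2])
print(np.round(L,3),np.mean(L),np.std(L)/8**.5);exec(open("r.py").read())
cv2.imwrite("pics/s_%d.png"%(s["time"]*100),d["image"][:,:,::-1])
E
python3 a.py
```

```text
[0.073 0.13  0.038 0.115 0.09  0.136 0.082 0.089] 0.09438861616995428 0.010648055374751796
14.58 [0.632  0.0765 0.2056] yaw 67.65 F [ 5.58  1.95 -4.08] T [ 0.337 -1.4    0.089] j7 [ 0.596  0.504 -1.029  1.515  0.436  1.368 -0.855] w 0.295
```

>>> move_arm:
  deltas:
    - {"linear":[0,0,0],"turn":[0,0,1],"claw":1}
    - {"linear":[0,0,0],"turn":[0,0,1],"claw":1}
    - {"linear":[0,0,0],"turn":[0,0,0],"claw":1}
    - {"linear":[0,0,0],"turn":[0,0,0],"claw":1}
    - {"linear":[0,0,0],"turn":[0,0,0],"claw":1}
    - {"linear":[0,0,0],"turn":[0,0,0],"claw":1}

```text
time: 15.08
position: [0.6321, 0.0764, 0.2055]
tool_rot: [2.725, 1.562, 0.003]
ft_force: [6.0, 1.3, -3.4]
grip_width: 0.296
```

```bash
python3 a.py
```

```text
[0.163 0.152 0.109 0.197 0.21  0.17  0.125 0.152] 0.15967695719683422 0.01111740677711272
15.48 [0.6321 0.0764 0.2056] yaw 59.65 F [ 5.25  0.89 -2.91] T [ 0.299 -1.398  0.152] j7 [ 0.581  0.492 -1.001  1.515  0.419  1.362 -0.983] w 0.294
```

>>> move_arm:
  deltas:
    - {"linear":[0,0,0],"turn":[0,0,0],"claw":1}
    - {"linear":[0,0,0],"turn":[0,0,0],"claw":1}
    - {"linear":[0,0,0],"turn":[0,0,0],"claw":1}
    - {"linear":[0,0,0],"turn":[0,0,0],"claw":1}
    - {"linear":[0,0,0],"turn":[0,0,0],"claw":1}
    - {"linear":[0,0,0],"turn":[0,0,0],"claw":1}
    - {"linear":[0,0,0],"turn":[0,0,0],"claw":1}
    - {"linear":[0,0,0],"turn":[0,0,0],"claw":1}
    - {"linear":[0,0,0],"turn":[0,0,0],"claw":1}
    - {"linear":[0,0,0],"turn":[0,0,0],"claw":1}
    - {"linear":[0,0,0],"turn":[0,0,0],"claw":1}
    - {"linear":[0,0,0],"turn":[0,0,0],"claw":1}

```text
time: 16.48
position: [0.6321, 0.0764, 0.2056]
tool_rot: [2.725, 1.562, 0.003]
ft_force: [5.7, 1.9, -3.1]
grip_width: 0.298
```

```bash
python3 a.py
```

```text
[0.148 0.142 0.1   0.11  0.156 0.158 0.079 0.191] 0.13549893268399904 0.012127882974675095
16.88 [0.6321 0.0764 0.2055] yaw 59.65 F [ 6.93  1.22 -2.76] T [ 0.307 -1.353  0.191] j7 [ 0.581  0.492 -1.001  1.515  0.419  1.362 -0.983] w 0.296
```

The mean is about 0.15 N·m, which suggests roughly 15 N. I'll back off 8° towards the 12 N target and re-measure.

>>> move_arm:
  deltas:
    - {"linear":[0,0,0],"turn":[0,0,-1],"claw":1}
    - {"linear":[0,0,0],"turn":[0,0,-1],"claw":1}
    - {"linear":[0,0,0],"turn":[0,0,0],"claw":1}
    - {"linear":[0,0,0],"turn":[0,0,0],"claw":1}
    - {"linear":[0,0,0],"turn":[0,0,0],"claw":1}
    - {"linear":[0,0,0],"turn":[0,0,0],"claw":1}
    - {"linear":[0,0,0],"turn":[0,0,0],"claw":1}
    - {"linear":[0,0,0],"turn":[0,0,0],"claw":1}

```text
time: 17.55
position: [0.632, 0.0764, 0.2056]
tool_rot: [2.61, 1.748, 0.003]
ft_force: [5.4, 1.7, -3.6]
grip_width: 0.297
```

```bash
python3 a.py
```

```text
[0.073 0.102 0.037 0.111 0.062 0.014 0.104 0.055] 0.06974963938455522 0.01142330186560826
17.95 [0.632  0.0765 0.2055] yaw 67.64 F [ 5.74  1.74 -3.11] T [ 0.356 -1.319  0.055] j7 [ 0.596  0.504 -1.029  1.515  0.436  1.368 -0.855] w 0.294
```

Both passes at 64° average about 10 N, so I'll add 3° for about 12 N, release and rise.

>>> move_arm:
  deltas:
    - {"linear":[0,0,0],"turn":[0,0,0.75],"claw":1}
    - {"linear":[0,0,0],"turn":[0,0,0],"claw":1}
    - {"linear":[0,0,0],"turn":[0,0,0],"claw":1}
    - {"linear":[0,0,0],"turn":[0,0,0],"claw":1}
    - {"linear":[0,0,0],"turn":[0,0,0],"claw":1}
    - {"linear":[0,0,0],"turn":[0,0,0],"claw":1}

```text
time: 18.45
position: [0.632, 0.0764, 0.2055]
tool_rot: [2.654, 1.68, 0.003]
ft_force: [6.3, 1.5, -2.9]
grip_width: 0.294
```

```bash
python3 a.py
```

```text
[0.214 0.229 0.219 0.251 0.247 0.255 0.166 0.199] 0.22262838058631743 0.009942213190168492
18.85 [0.632  0.0764 0.2055] yaw 64.66 F [ 6.21  2.37 -4.61] T [ 0.363 -1.325  0.199] j7 [ 0.59   0.5   -1.018  1.515  0.43   1.365 -0.903] w 0.295
```

>>> move_arm:
  deltas:
    - {"linear":[0,0,0],"turn":[0,0,0],"claw":0}
    - {"linear":[0,0,0],"turn":[0,0,0],"claw":0}
    - {"linear":[0,0,0],"turn":[0,0,0],"claw":0}
    - {"linear":[0,0,0],"turn":[0,0,0],"claw":0}
    - {"linear":[0,0,0],"turn":[0,0,0],"claw":0}
    - {"linear":[0,0,0],"turn":[0,0,0],"claw":0}
    - {"linear":[0,0,-0.5],"turn":[0,0,0],"claw":0}
    - {"linear":[0,0,-1],"turn":[0,0,0],"claw":0}
    - {"linear":[0,0,-1],"turn":[0,0,0],"claw":0}
    - {"linear":[0,0,-1],"turn":[0,0,0],"claw":0}
    - {"linear":[0,0,0],"turn":[0,0,0],"claw":0}
    - {"linear":[0,0,0],"turn":[0,0,0],"claw":0}

```text
time: 19.85
position: [0.6318, 0.0769, 0.3126]
tool_rot: [2.654, 1.678, 0.005]
ft_force: [-0.2, 0.2, -0.8]
grip_width: 0.991
```

```bash
python3 a.py; python3 - <<'E'
from h import *
d=cams.get_image("wrist");s=cams.get_image("scene")
a=d["image"][:,:,::-1];b=cv2.resize(s["image"][150:320,220:420,::-1],None,fx=1.7,fy=1.7,interpolation=cv2.INTER_CUBIC)
o=np.zeros((595,790,3),np.uint8);o[:300,:480]=cv2.resize(a,(480,300));o[300:589,:340]=b;cv2.imwrite("pics/f.png",o)
E
```

```text
[-0.015 -0.037  0.023 -0.034  0.016  0.033  0.002  0.004] -0.0009673379798810552 0.008504486221175247
20.25 [0.6309 0.0761 0.3097] yaw 64.57 F [0.1  0.22 0.28] T [-0.035 -0.098  0.004] j7 [ 0.588  0.446 -1.047  1.359  0.383  1.55  -0.866] w 0.999
```

View pics/f.png

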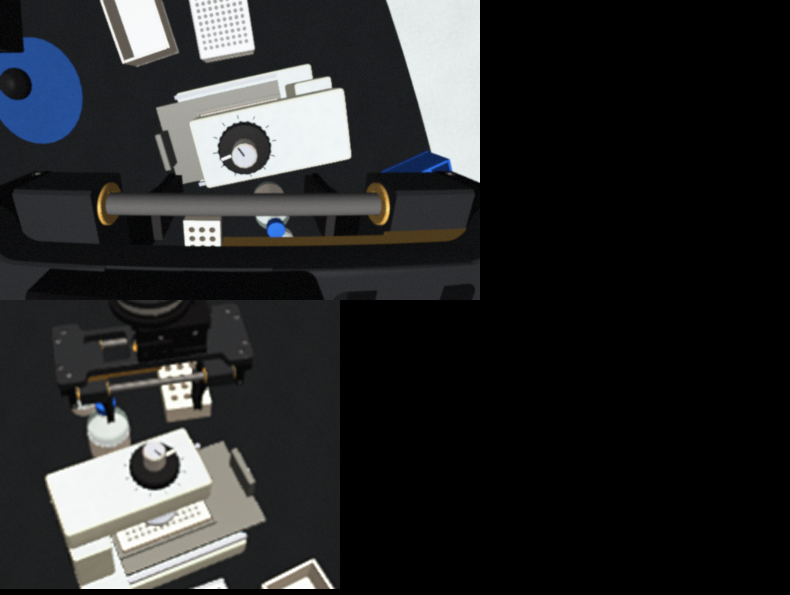

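The final view shows the press, the knob at (244,152) with its mark to the front, the drawer home and the bystanders in place. I'll compare mark and pointer angles numerically between the earlier wrist image (w3) and now.

```bash
python3 - <<'E'
from h import *
d=cams.get_image("wrist");s=ctrl.get_state();d=cams.get_image("wrist")
s3=dict(position=[.54172244,.0923968,.2917872],tool_rot=[-3.12002986,.34168055,.000328987])
def an(im,T,nm):
    im=cv2.cvtColor(im,cv2.COLOR_BGR2GRAY).astype(float)
    u0=np.array(proj(d,np.array([.6305,.075,.176]),T));P=[]
    for v in range(int(u0[1])-60,int(u0[1])+60):
        for u in range(int(u0[0])-60,int(u0[0])+60):
            if 0<=v<400 and 0<=u<640:P.append((u,v))
    g=np.array([im[v,u] for u,v in P]);W=np.array([onz(d,p,.176,T)[:2] for p in P]);V=np.array([onz(d,p,.204,T)[:2] for p in P])
    # knob-disc centre: bright blob near the knob top; ring centre: dark pixels
    K=np.array([.6305,.075])
    k=(np.linalg.norm(V-K,axis=1)<.016)&(g>130)
    kt=(V[k].max(0)+V[k].min(0))/2
    r=(np.linalg.norm(W-K,axis=1)<.036)&(g<70);c=(W[r].max(0)+W[r].min(0))/2
    rad=np.linalg.norm(W-c,axis=1);q=(rad>.021)&(rad<.0285)&(g>150)&(np.linalg.norm(V-kt,axis=1)>.016)
    m=W[q].mean(0);p=(np.linalg.norm(V-kt,axis=1)<.010)&(g<120);pt=V[p].mean(0)-kt if p.any() else [np.nan]*2
    print(nm,"ring",c.round(4),"top",kt.round(4),"mark",(m-c).round(4),np.degrees(np.arctan2(*(m-c)[::-1])).round(1),q.sum(),"pointer",np.degrees(np.arctan2(pt[1],pt[0])).round(1),p.sum())
an(cv2.imread("pics/w3.png"),wT(s3,d),"before");an(d["image"][:,:,::-1].copy(),wT(s,d),"after")
def mk(f):
    g=cv2.cvtColor(f,cv2.COLOR_BGR2GRAY);return cv2.GaussianBlur(g,(5,5),0)
x=cv2.absdiff(mk(cv2.imread("pics/top0.png")),mk(cams.get_image("top")["image"][:,:,::-1].copy()))
for n,(u,v) in dict(spare=(218,142),tip=(198,188),bottle=(337,163),jar=(373,169),rack=(350,225),mouse=(188,290)).items():print(n,(x[v-18:v+18,u-18:u+18]>40).sum(),end="; ")
E
```

```text
before ring [0.6306 0.0758] top [0.6306 0.0757] mark [-0.0246  0.0007] 178.3 49 pointer 164.7 30
after ring [0.6322 0.0763] top [0.6302 0.0755] mark [-0.025  -0.0007] -178.5 35 pointer 89.2 17
spare 81; tip 0; bottle 0; jar 0; rack 218; mouse 0;
```

```bash
python3 -c "
from bench import ctrl;print(ctrl.close_job())"
```

```text
the job is handed in; nothing more can be done
None
```

I pushed the drawer home, turned the inner knob about 67° net clockwise, let go, rose clear and handed the job in at about 20 s. The foot force is my estimate, roughly 10–14 N against the 12 N target. No verdict came back.

- **Drawer:** It stopped against the end stop, with the tab 130 mm in front of the knob axis. The push force rose to 36 N there with no further movement.
- **Foot force:** I judged it from paused knob torque. This put first contact at about 34–40° of turn. At 64° the torque averaged 0.08 N·m, about 10 N. At 72° it averaged 0.15 N·m, about 15 N, so I backed off 8° and then added 3°.
- **Readings that disagreed:** After that last 3° the paused torque read 0.22 N·m, higher than the model predicts. I took this as the wrist winding up against static friction. The camera put the knob's total turn at about 75°, against 67° by the arm, with perhaps 5° of error. I estimate both cases fall within 5–20 N.
- **Outer knob:** Its mark moved about 1.4 mm (3°) between the before and after images, which is within measurement error.
- **Bystanders:** The bottle, jar, tip box and mouse showed no change from above. The rack and spare plates showed some pixel differences, probably the arm blocking the view or its shadow. The arm never went near them, and they looked in place in the final wrist view. I did not check the tape roll separately.

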